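Clamp the dish on the shaker

TASK

Clamp the petri dish on the bench shaker ready for shaking: with closed fingers, gently push the clamp strap round over the dish until it rests against its stop, and then push the cam lever on the strap all the way down so that the foot presses on the dish. Only push with the outside or the tips of the fingers: do not touch or lift the dish, and leave the two vials on the shaker and the things on the bench where they stand.

Things in the scene. Friction and masses are not known exactly. Their poses are not given: they have to be found in the camera images.
- shaker: fixed bench shaker: white housing, dark rubber-topped platform 170 (x) x 210 (y) mm, top 60 mm above the bench. Origin: centre of its underside; z up, x to its rear. The dish lies in mid-platform between four 10 mm pins. Clamp pivot post at x 0, y +80 mm; at y -68 mm the strap's rest (top 87 mm above the bench) with the end stop (94 mm) on its +x side.
- strap (a joint): strap angle about its upright pivot, rad: 0 = over the dish, at the stop (strap along the shaker's -y from the pivot); grows clockwise seen from above (1.57 = along the shaker's -x). Starts at 0.9 to 1.3, stays where left; 1 N at the flange moves it. Flat steel bar 20 mm wide, reaching 155 mm from the pivot, underside 88, top 95 mm above the bench.
- strap_pivot (a point): on the upright pivot axis of the strap, at the strap's top face, 95 mm above the bench; the nut round it reaches 102 mm above the bench.
- strap_flange (a point): middle of the outer face, the one to push, of the upright flange along the strap's free end: 42 mm long, centred 132 mm from the pivot axis, 10 mm off the strap's middle line on the side away from the stop, 88 to 115 mm above the bench. Pushing square to it swings the strap over the dish. Turns with the strap.
- cam_lever (a joint): angle of the cam lever, rad: 0 = released, sticking up at 48 degrees; grows as it is pushed down; 0.70 = all the way down, 8 degrees above level, at its stop. Starts between 0 and 0.1, stays where it is left; needs up to about 10 N downward near its end.
- lever_hinge (a point): level hinge axis of the cam lever, in the middle of the strap, 80 mm from the pivot axis and 104 mm above the bench. The axis runs across the strap; the lever points from it towards the strap's pivot. Turns with the strap.
- lever_end (a point): middle of the upper face of the lever's black end paddle, 53 mm along from the hinge; paddle 20 wide, 28 long, 9 mm thick. Starts about 30 mm (paddle end 39 mm) out from the hinge and 149 mm above the bench; ends 51 mm out, 119 mm above the bench. A straight downward push 36 mm from the hinge, on the pivot side, brings it all the way.
- press_foot: rubber disc, 26 mm across, under the strap below the lever's hinge. Origin: centre of its underside, 80 mm above the bench (4 mm above the dish) when released; the lever's cam drives it down onto the dish.
- dish: round clear petri dish with lid, 89 mm across, 16 mm high, loose on the shaker's platform. Origin: centre of its underside.
- vial_a: small loose white vial with a cream cap, 22 mm across, 35 mm high, standing on the rear right corner of the platform. Origin: centre of its underside.
- vial_b: small loose white vial with a light blue cap, 22 mm across, 39 mm high, standing beside the other vial. Origin: centre of its underside.
- beaker: empty glass beaker, 58 mm across, 70 mm high, loose on the bench near the left edge in front of the shaker. Origin: centre of its underside.
- pipette: micropipette, 243 mm long, 27 mm high, lying loose on the bench in front of the shaker. Origin: centre of its underside.
Things that resemble listed ones, but are neither listed nor needed, are in the scene too. What is shaped like the dish but purple or yellow is not meant.

How it is judged:
By the outcome, as a careful person would: the job done as asked, in the order asked, and still so for the second after the job is handed in, with the robot touching nothing.
It also fails if it takes over 51 s, if anything falls off the work surface, if the arm or the gripper's body presses on something with over 40 N, if the wrist force passes 120 N, or if a joint passes its speed limit or range.

ROBOT

A 6-joint arm with a two-finger parallel gripper is mounted at the origin on a cart in front of the work surface, level with it; the furniture and walls round the work are solid. World frame = base frame: x ahead of the robot, y to its left, z up, the work surface at z = 0. Lengths are in mm, angles in rad, forces in N, time in s.
With the tool pointing down it reaches from about 400 to 825 mm from the base axis. Payload 7 kg.
Tool frame: the origin (TCP) lies at the very end of the fingers, on their centre line; the grasp point (between the pads) lies 19 mm behind it; z points along the fingers, y is the line along which they close (so a half turn about z gives the same grasp; the last joint's range is limited). The gripper opens to 88 mm and grips with 3 to 60 N. Pads are 19 mm wide; open, the fingers measure 130 mm over their backs; the gripper's body (78 mm by 193 mm) begins 47 mm behind the grasp point.
Start: joints at [-0.822, 0.359, 0.012, 0, -1.224, -0.288], TCP at [300.12, -604.585, 226.561] pointing down, gripper open.
Joint ranges: [-3.07, 3.07], [-1.43, 2.12], [-1.02, 1.25], [-3.03, 1.67], [-3.05, -0], [-3.03, 3.03]. Speed limits (rad/s): [2.39, 2.39, 3.01, 3.14, 3.14, 3.14].

INTERFACE

Orientations are given as a unit quaternion [x, y, z, w].
In Python, from plant import bot gives the robot as it stands. Calls block until the motion is done:
- bot.move_ptp(position, orientation): joint-space move of the TCP to a pose.
- bot.line_to(position, velocity=150, ori=None): straight line of the TCP; ori=None keeps the orientation; velocity is the mean speed in mm/s.
- bot.move_joints(angles): joint-space move.
- bot.move_gripper(opening, force=None): finger opening in mm; force is the grip in N (None keeps the last); returns when the fingers have stopped.
- bot.pause(seconds).
- bot.solve_ik(position, orientation): joint angles nearest the present ones, or None.
- bot.read_state(): the state.
- bot.camera(name): name is "scene" or "top" or "wrist"; returns the picture (384x512x3 uint8, red, green, blue); there is no depth.
- bot.get_calibration(name): a dict with "fx", "fy", "cx", "cy" (pixels), "view" (4x4, takes a point from world to camera coordinates); the wrist camera has in their place "T_tool_cam" (4x4, takes a point from camera to tool coordinates, whose origin is the TCP and whose axes are the flange's). Camera axes: x right, y up, looking along -z (the intrinsics and any distortion apply to the point x, -y, -z); pixel columns grow to the right and rows downward; lengths in mm; the calibration is good to about 2 mm. The wrist camera is an equidistant fisheye: a pixel r from the principal point sees the ray r / f radians off the axis. A picture is of the moment at which its call begins: read the wrist's pose just before it. get_calibration takes no time and is no camera call.
A pose or a line that the arm cannot do raises bot.Unreachable and nothing moves.
- bot.close_job(): hands the job in; it is judged then, once.
The state is a dict: "t": time; "joint_pos": joint angles; "qvel": joint speeds; "tau": joint torques, N m; "tcp_pos": TCP position; "eef_rot": TCP orientation; "contact_force": force on the tool from outside, world axes, zero at the start; "moment": the same for the moment, N m; "width": finger opening in mm; "finger_force": force on a finger pad.
Only numpy, scipy, OpenCV 4.12 (cv2) and the standard library are available. Lean on these libraries where they do the work, as an engineer would, in place of code of your own. Each camera call takes 0.05 s, during which the arm holds its last target. There are 200 camera calls.

## Working session

There is one attempt and no reset: what is moved stays moved. The work goes in short steps, each a Python script; the robot and the scene stay as the last script left them, time stands still between calls to the robot, and variables do not carry over. Pictures are saved under pics/ and viewed, at most 10 in all, crops included, and the job is handed in when it is done.

```bash
mkdir -p pics; python3 - <<'E'
from plant import bot
import cv2,numpy as np
for n in("top","scene"):
    im=bot.camera(n); cv2.imwrite(f"pics/{n}0.png",cv2.resize(im[:,:,::-1],(800,600),interpolation=cv2.INTER_CUBIC)); cv2.imwrite(f"pics/raw_{n}.png",im[:,:,::-1])
    c=bot.get_calibration(n); print(n,{k:(np.round(v,3).tolist()) for k,v in c.items()})
print(bot.read_state()["t"],bot.read_state()["eef_rot"])
E
```

```text
top {'fx': 371.305, 'fy': 371.305, 'cx': 259.462, 'cy': 190.064, 'view': [[0.009, -0.999, 0.031, 23.428], [0.991, 0.013, 0.132, -515.445], [-0.132, 0.03, 0.991, -981.721], [0.0, 0.0, 0.0, 1.0]]}
scene {'fx': 441.201, 'fy': 441.201, 'cx': 257.856, 'cy': 194.874, 'view': [[-0.808, -0.59, 0.011, 442.317], [0.431, -0.577, 0.694, -290.461], [-0.403, 0.565, 0.72, -920.62], [0.0, 0.0, 0.0, 1.0]]}
0.1 [-2.28326386e-01  9.73584329e-01  7.39482205e-04 -2.61155691e-04]
```

View pics/top0.png

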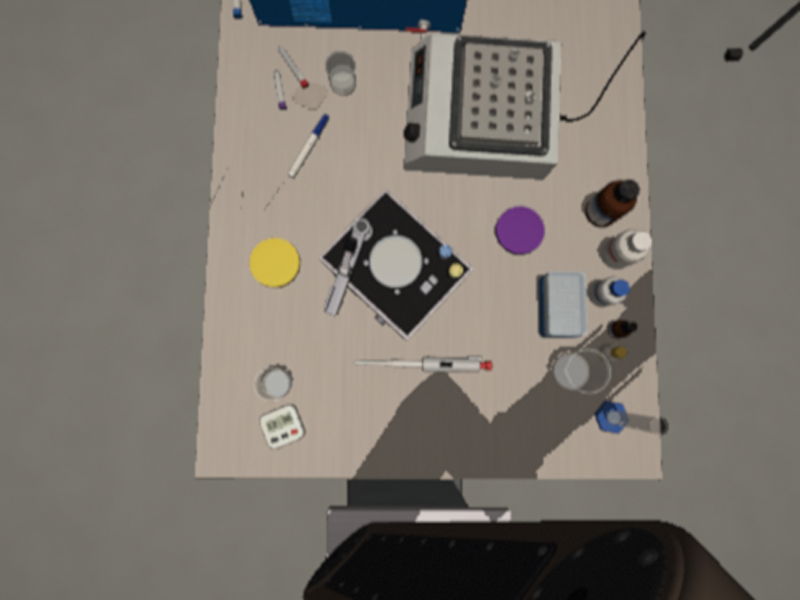

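View pics/scene0.png

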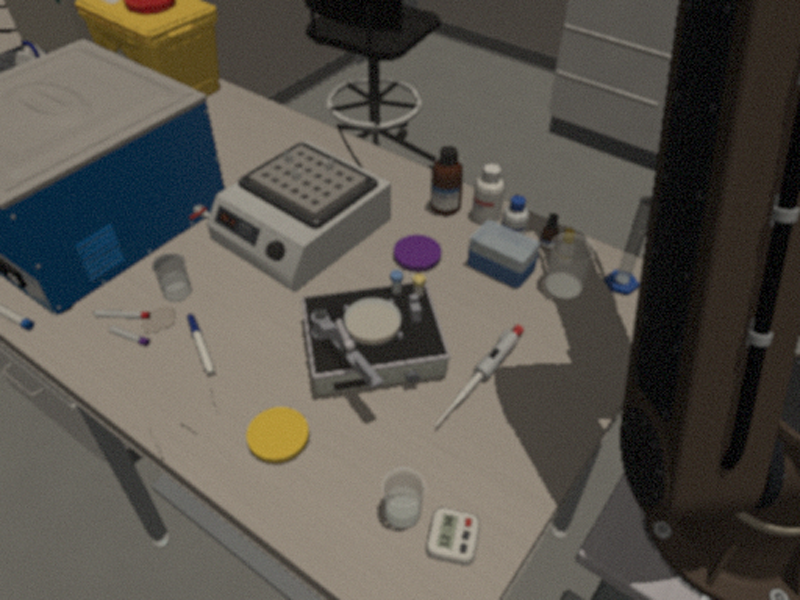

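The top view shows the black platform, turned about 45°, with corners near (387,193), (469,268), (407,338) and (321,260). The clear dish is at (396,261), the pivot at (361,228) and the strap's free end near (335,305).

Things that could be taken for the ones I want:
- **Dish:** the yellow lid (274,262) and purple lid (520,230) are not it. The clear one on the platform (396,261) is.
- **Shaker:** the block unit at (485,105) has tube holes, so it is not the one. The black platform is.

I'll check this in an enlarged crop.

```bash
python3 - <<'E'
import cv2
a=cv2.imread("pics/raw_top.png")[118:222,196:308]; b=cv2.imread("pics/raw_scene.png")[165:265,180:300]
cv2.imwrite("pics/ct.png",cv2.resize(a,None,fx=5.5,fy=5.5,interpolation=cv2.INTER_CUBIC))
cv2.imwrite("pics/cs.png",cv2.resize(b,None,fx=6,fy=6,interpolation=cv2.INTER_CUBIC))
E
```

```text
(no output)
```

View pics/ct.png

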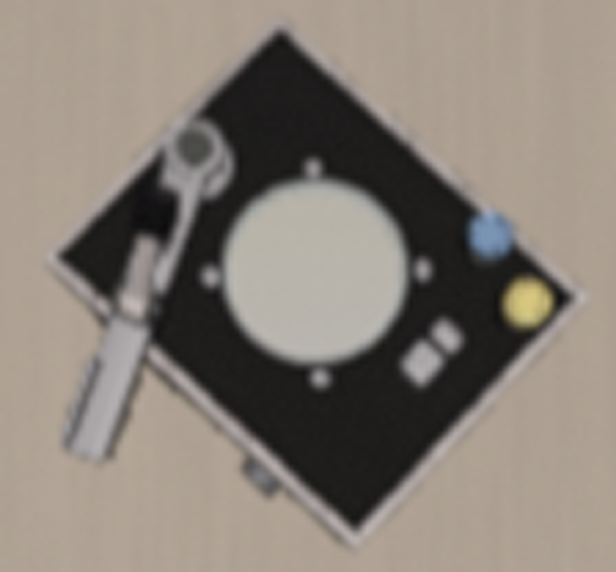

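View pics/cs.png

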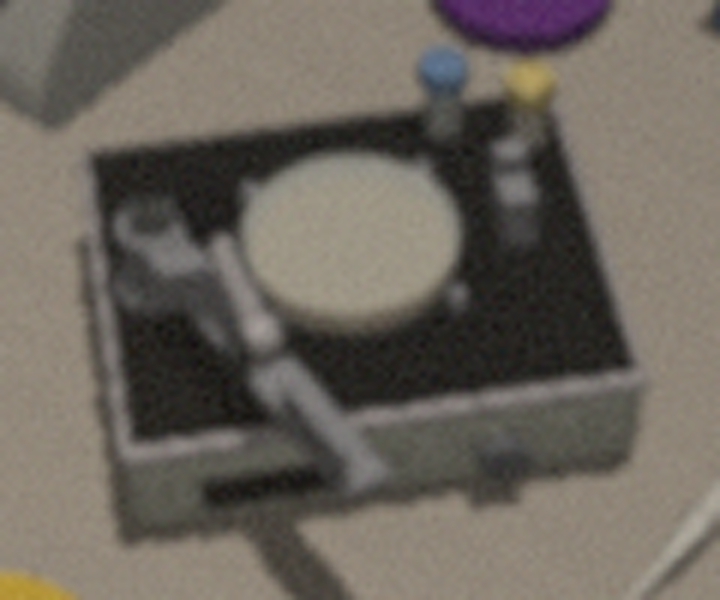

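```bash
cat > h.py <<'E'
from plant import bot
import numpy as np, cv2
from scipy.optimize import least_squares
from scipy.spatial.transform import Rotation as R
def proj(n,P):
    c=bot.get_calibration(n); V=np.array(c["view"]); q=np.asarray(P,float)@V[:3,:3].T+V[:3,3]
    return np.c_[c["cx"]+c["fx"]*q[:,0]/-q[:,2], c["cy"]+c["fy"]*-q[:,1]/-q[:,2]]
def ct(p): return (np.asarray(p,float)+.5)/5.5-.5+[196,118]
def cs(p): return (np.asarray(p,float)+.5)/6-.5+[180,165]
def S(p,L):  # shaker->world, p=(x,y,yaw)
    L=np.atleast_2d(np.asarray(L,float)); c,s=np.cos(p[2]),np.sin(p[2])
    return np.c_[p[0]+c*L[:,0]-s*L[:,1], p[1]+s*L[:,0]+c*L[:,1], L[:,2]]
def strap(th,r,off,z): # along r, off to clockwise side
    a=-np.pi/2-th; d=np.array([np.cos(a),np.sin(a)]); n=np.array([d[1],-d[0]])
    return [*(np.array([0,80])+r*d+off*n),z]
E
python3 - <<'E'
from h import *
L=[[85,105,60],[85,-105,60],[-85,-105,60],[-85,105,60],[0,0,76],[0,80,102]]
T=ct([[282,27],[583,297],[353,543],[52,260],[315,271],[194,146]])
Sc=cs([[92,155],[553,105],[640,373],[128,450]]) 
f=lambda p: np.r_[(proj("top",S(p,L))-T).ravel(), (proj("scene",S(p,[L[0],L[1],L[2],L[3]]))-Sc).ravel()]
r=least_squares(f,[500,0,.7],loss="soft_l1",x_scale=[1,1,.01]); print(r.x,np.round(r.fun,1)); p=r.x
# strap angle: strap end mid bottom edge of crop & flange
tT=ct([[92,458]]); 
for th in np.arange(.8,1.4,.05):
    print(round(th,2),np.round((proj("top",S(p,[strap(th,155,0,95),strap(th,153,10,115),strap(th,111,10,115)]))-[196,118])*5.5), np.round((proj("scene",S(p,[strap(th,155,0,95)]))-[180,165])*6))
np.save("p.npy",p)
E
```

```text
[570.88802882  47.6657786   -0.73980661] [-0.6 -2.6  1.6  0.2  0.4  1.7 -2.3 -0.5  0.3  0.1 -0.1  0.  -2.3 -1.6
  1.3 -4.   2.9  0.5 -0.9  1.2]
0.8 [[196. 474.]
 [172. 465.]
 [171. 374.]] [[477. 397.]]
0.85 [[179. 473.]
 [155. 464.]
 [158. 373.]] [[465. 410.]]
0.9 [[162. 473.]
 [138. 462.]
 [146. 371.]] [[452. 423.]]
0.95 [[145. 471.]
 [121. 459.]
 [134. 369.]] [[438. 435.]]
1.0 [[129. 468.]
 [105. 456.]
 [123. 366.]] [[423. 447.]]
1.05 [[113. 465.]
 [ 88. 451.]
 [111. 362.]] [[407. 458.]]
1.1 [[ 96. 461.]
 [ 72. 446.]
 [ 99. 358.]] [[390. 469.]]
1.15 [[ 80. 456.]
 [ 57. 440.]
 [ 88. 353.]] [[373. 479.]]
1.2 [[ 65. 450.]
 [ 41. 433.]
 [ 77. 348.]] [[355. 489.]]
1.25 [[ 49. 443.]
 [ 26. 425.]
 [ 66. 342.]] [[336. 498.]]
1.3 [[ 34. 436.]
 [ 12. 417.]
 [ 56. 336.]] [[317. 506.]]
1.35 [[ 20. 428.]
 [ -2. 408.]
 [ 46. 329.]] [[297. 513.]]
```

Fit: shaker at about (571, 48), yaw −0.74, strap angle about 1.11. The crops confirm the clear dish between four pins, the flange on the strap's left side, and the rest and stop at (435,355) in the top crop. Next I'll plan the poses and check IK.

```bash
cat >> h.py <<'E'
def pose(p,th,r,off,z,sgn=1):
    """tool down, tool y across the strap (sgn=+1: towards clockwise side)"""
    P=S(p,[strap(th,r,off,z)])[0]; y=sgn*(S(p,[strap(th,r,off+1,z)])[0]-P); zz=np.array([0,0,-1.])
    return P, R.from_matrix(np.c_[np.cross(y,zz),y,zz]).as_quat()
E
python3 - <<'E'
from h import *
p=np.load("p.npy")
for s in(1,-1):
    for a in[(1.11,132,48,200),(1.11,132,45,97),(.55,132,31,97),(0,132,31,97),(0,44,0,180),(0,44,0,115)]:
        P,q=pose(p,*a,s); j=bot.solve_ik(P,q); print(s,a,np.round(P),None if j is None else np.round(j,2))
print(np.round(S(p,[strap(1.11,155,10,95),[0,80,102],[0,0,0]])))
E
```

```text
1 (1.11, 132, 48, 200) [511. 189. 200.] [ 0.71  0.17 -0.31  0.   -1.09 -2.56]
1 (1.11, 132, 45, 97) [510. 186.  97.] [ 0.71  0.27 -0.45  0.   -0.86 -2.56]
1 (0.55, 132, 31, 97) [489. 100.  97.] [ 0.6   0.2  -0.54  0.   -0.83 -1.89]
1 (0, 132, 31, 97) [513.  30.  97.] [ 0.44  0.22 -0.51  0.   -0.84 -1.18]
1 (0, 44, 0, 180) [595.  74. 180.] [ 0.45  0.27 -0.23  0.   -1.07 -1.19]
1 (0, 44, 0, 115) [595.  74. 115.] [ 0.45  0.33 -0.3   0.   -0.94 -1.19]
-1 (1.11, 132, 48, 200) [511. 189. 200.] [ 0.71  0.17 -0.31  0.   -1.09  0.58]
-1 (1.11, 132, 45, 97) [510. 186.  97.] [ 0.71  0.27 -0.45  0.   -0.86  0.58]
-1 (0.55, 132, 31, 97) [489. 100.  97.] [ 0.6   0.2  -0.54  0.   -0.83  1.26]
-1 (0, 132, 31, 97) [513.  30.  97.] [ 0.44  0.22 -0.51  0.   -0.84  1.96]
-1 (0, 44, 0, 180) [595.  74. 180.] [ 0.45  0.27 -0.23  0.   -1.07  1.95]
-1 (0, 44, 0, 115) [595.  74. 115.] [ 0.45  0.33 -0.3   0.   -0.94  1.95]
[[479. 159.  95.]
 [625. 107. 102.]
 [571.  48.   0.]]
```

```bash
python3 - <<'E'
from h import *
p=np.load("p.npy")
bot.move_gripper(0,20)
P,q=pose(p,1.11,132,50,215,-1)
bot.move_ptp(P,q)
s=bot.read_state(); im=bot.camera("wrist"); c=bot.get_calibration("wrist")
print(s["t"],s["tcp_pos"],s["width"],s["contact_force"],{k:np.round(v,3).tolist() for k,v in c.items()})
T=np.array(c["T_tool_cam"]); Rw=R.from_quat(s["eef_rot"]).as_matrix()
np.savez("w.npz",T=T,Rw=Rw,t=s["tcp_pos"])
cv2.imwrite("pics/w1.png",cv2.resize(im[:,:,::-1],(800,600),interpolation=cv2.INTER_CUBIC))
def wp(X):
    x=(np.atleast_2d(X)-s["tcp_pos"])@Rw; x=(x-T[:3,3])@T[:3,:3]
    x=x*[1,-1,-1]; th=np.arctan2(np.hypot(x[:,0],x[:,1]),x[:,2]); ph=np.arctan2(x[:,1],x[:,0])
    return (np.c_[c["cx"]+c["fx"]*th*np.cos(ph),c["cy"]+c["fy"]*th*np.sin(ph)]+.5)*1.5625-.5
print("nut",wp(S(p,[[0,80,102]])),"dish",wp(S(p,[[0,0,76]])))
for th in(1.05,1.1,1.15): print(th,np.round(wp(S(p,[strap(th,155,-10,95),strap(th,153,10,115),strap(th,111,10,115)]))).tolist())
E
```

```text
4.4167 [511.93808779 190.61513892 214.97066811] 0.4445376682812866 [ 0.10681391 -0.17928397 -0.87510874] {'fx': 297.319, 'fy': 297.319, 'cx': 252.617, 'cy': 194.491, 'T_tool_cam': [[-0.002, 0.967, 0.253, 67.886], [1.0, 0.002, -0.0, 0.57], [-0.001, 0.253, -0.967, -158.059], [0.0, 0.0, 0.0, 1.0]]}
nut [[478.33549579  80.20933425]] dish [[576.46647006 149.14179053]]
1.05 [[502.0, 331.0], [476.0, 340.0], [475.0, 270.0]]
1.1 [[490.0, 332.0], [463.0, 340.0], [465.0, 270.0]]
1.15 [[478.0, 333.0], [451.0, 339.0], [456.0, 269.0]]
```

View pics/w1.png

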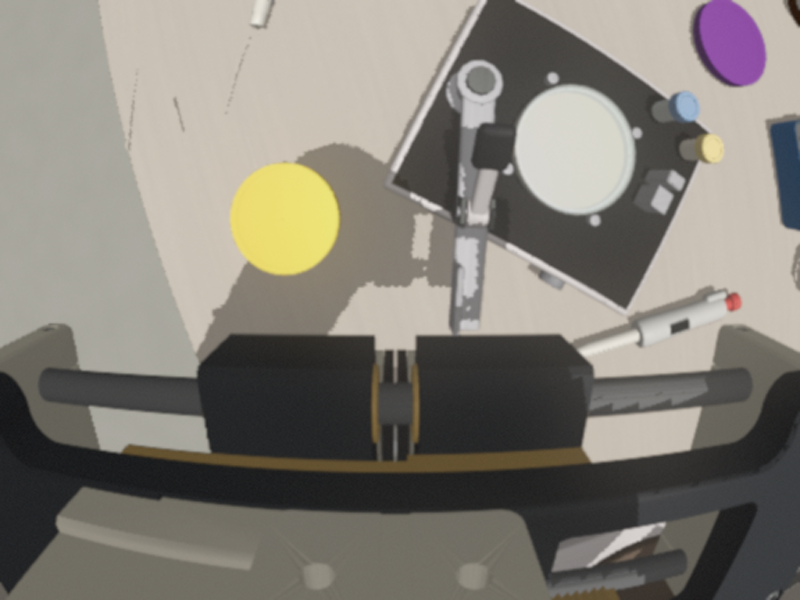

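The predicted points match the wrist picture: nut at (480,80), dish at (574,150), strap end near (478,328). The strap angle comes out at about 1.15. Nothing stands under the fingers' descent, so I'll descend and sweep.

```bash
python3 - <<'E'
from h import *
p=np.load("p.npy")
P,q=pose(p,1.11,132,50,97,-1); bot.line_to(P,200,q)
f0=np.array(bot.read_state()["contact_force"]); print("f0",f0)
def push(th,v):
    P,q=pose(p,th,132,31,97,-1); bot.line_to(P,v,q); s=bot.read_state()
    n=S(p,[strap(th,1,1,0)])[0]-S(p,[strap(th,1,0,0)])[0]
    F=(np.array(s["contact_force"])-f0); print(round(th,3),round(s["t"],1),"n %.1f"%(F@n),np.round(F,1)); return F@n
for th in np.r_[1.14,np.linspace(1.05,.06,7)]:
    f=push(th,60)
    if abs(f)>8: break
else:
    for th in np.arange(.045,-.08,-.015):
        if push(th,25)>5: break
for n in("wrist","scene"):
    cv2.imwrite(f"pics/{n}2.png",cv2.resize(bot.camera(n)[:,:,::-1],(800,600),interpolation=cv2.INTER_CUBIC))
E
```

```text
f0 [0.4482344  0.632757   0.82496899]
1.14 5.6 n -0.6 [ 0.2 -0.7 -1.1]
1.05 6.0 n 0.4 [ 1.1  0.2 -1.1]
0.885 6.5 n -0.3 [ 0.5 -0.4 -0.3]
0.72 7.0 n -1.4 [-0.1 -1.4 -0.7]
0.555 7.5 n -0.0 [-1.2 -0.4 -0.9]
0.39 8.1 n -0.8 [-0.7 -1.2 -1. ]
0.225 8.6 n -0.1 [-0.7 -0.6  0.3]
0.06 9.1 n -0.5 [ 0.2 -0.6 -0.9]
0.045 9.4 n 0.7 [-1.7 -0.7  0.1]
0.03 9.6 n -0.0 [-0.3 -0.4 -0.2]
0.015 9.9 n 0.5 [-1.2 -0.6 -1.7]
0.0 10.1 n -0.4 [-0.2 -0.8 -0.4]
-0.015 10.4 n -0.2 [-0.1 -0.5  0.1]
-0.03 10.6 n 0.0 [-0.2 -0.2 -1.1]
-0.045 10.9 n 0.7 [-1.  -0.1 -1.3]
-0.06 11.1 n 11.0 [-7.2  8.7  3.1]
```

View pics/wrist2.png

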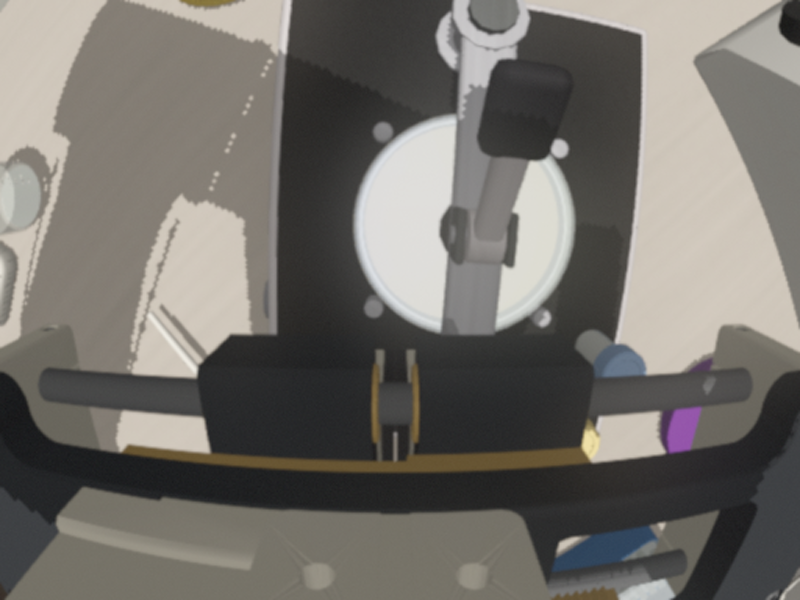

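The wrist picture shows the strap lying over the dish, parallel to the shaker's sides, with the finger pushing at its end. The force rose sharply to 11 N, as it should at a stop. I'll back off, lift, and check the strap in the top view.

```bash
python3 - <<'E'
from h import *
p=np.load("p.npy")
P,q=pose(p,0,132,55,97,-1); bot.line_to(P,100,q)
P,q=pose(p,0,132,55,195,-1); bot.line_to(P,200,q)
P,q=pose(p,0,44,150,195,-1); bot.line_to(P,250,q)
s=bot.read_state(); T=np.array(bot.get_calibration("wrist")["T_tool_cam"]); c=bot.get_calibration("wrist")
w=bot.camera("wrist")[:,:,::-1]; t=bot.camera("top")[118:222,196:308,::-1]
cv2.imwrite("pics/top3.png",cv2.resize(t,None,fx=5.5,fy=5.5,interpolation=cv2.INTER_CUBIC))
cv2.imwrite("pics/w3.png",cv2.resize(w,(800,600),interpolation=cv2.INTER_CUBIC))
print(s["t"])
for th in(-.03,0,.03): print(th,np.round((proj("top",S(p,[strap(th,155,0,95),strap(th,153,10,115),strap(th,111,10,115),strap(th,80,0,104),strap(th,50,0,149)]))-[196,118])*5.5).tolist())
E
```

```text
12.9833
-0.03 [[439.0, 362.0], [424.0, 369.0], [356.0, 309.0], [319.0, 254.0], [270.0, 190.0]]
0 [[432.0, 369.0], [417.0, 376.0], [350.0, 314.0], [315.0, 258.0], [268.0, 192.0]]
0.03 [[425.0, 376.0], [410.0, 382.0], [345.0, 318.0], [312.0, 261.0], [265.0, 194.0]]
```

View pics/top3.png

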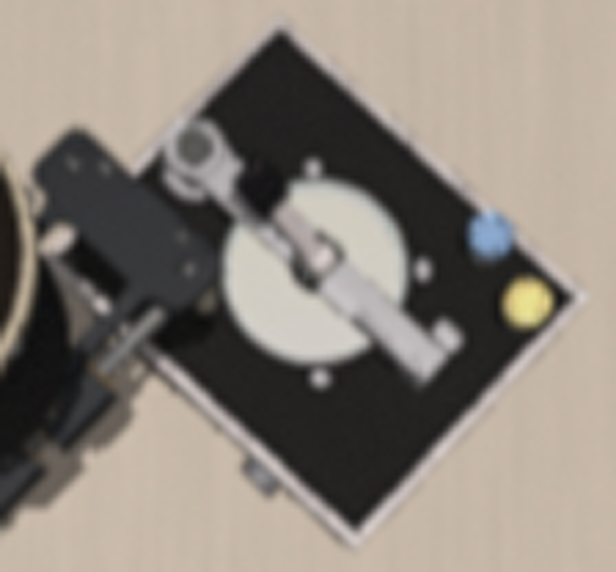

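View pics/w3.png

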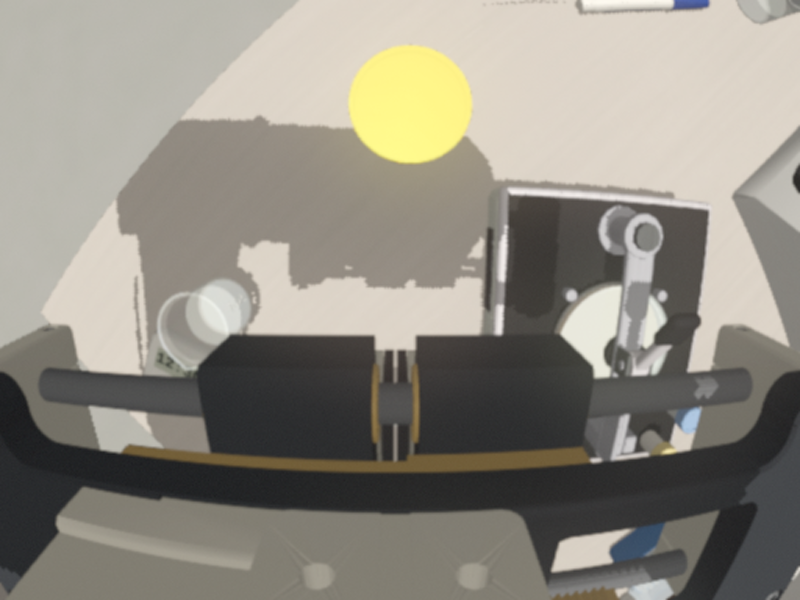

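The strap end at (430,370) matches angle 0 and sits against the stop at (445,335). The lever paddle at (262,188) is where predicted, and the vials and dish have not moved. Next is the lever.

```bash
python3 - <<'E'
from h import *
p=np.load("p.npy")
P,q=pose(p,0,44,0,195,-1); bot.line_to(P,200,q)
bot.pause(.2); f0=np.array(bot.read_state()["contact_force"])
zs=[168,160,155,150,145,140,135,130,127,124,122,120]+list(np.arange(119,110,-1.))
for z in zs:
    P,q=pose(p,0,44,0,z,-1); bot.line_to(P,40,q); s=bot.read_state()
    F=np.array(s["contact_force"])-f0; print(z,round(s["t"],1),np.round(s["tcp_pos"][2],1),np.round(F,1))
    if F[2]>25: break
E
```

```text
168 15.0 168.1 [-0.3 -0.3  0.8]
160 15.4 159.6 [ 0.4 -0.3 -0.1]
155 15.6 155.5 [0.9 0.2 2.5]
150 15.9 151.6 [4.1 3.8 7. ]
145 16.2 144.5 [ 0.2 -0.5  0.7]
140 16.5 139.4 [ 0.4 -1.5  1.6]
135 16.7 134.5 [-0.3  0.4  0.7]
130 17.0 129.6 [ 0.7 -1.2  0.7]
127 17.3 126.8 [ 1.  -0.4  1.7]
124 17.5 123.8 [-0.2  0.2  1.9]
122 17.8 122.0 [0.5 0.1 3.5]
120 18.0 120.3 [1.1 1.5 4. ]
119.0 18.3 119.4 [2.  2.1 5.9]
118.0 18.5 118.6 [1.4 3.5 6.7]
117.0 18.8 118.0 [-0.3  3.3  8.4]
116.0 19.0 117.7 [-1.4  2.6 14.3]
115.0 19.3 117.4 [-2.9  2.4 19.4]
114.0 19.5 117.1 [-4.9  3.9 23.9]
113.0 19.8 116.9 [-7.8  3.2 29.3]
```

The force rose steeply at about 117 mm, which is the predicted height for fully down. I'll lift off and check.

```bash
python3 - <<'E'
from h import *
p=np.load("p.npy")
P,q=pose(p,0,44,0,200,-1); bot.line_to(P,150,q)
P,q=pose(p,0,44,200,215,-1); bot.line_to(P,250,q)
t=bot.camera("top")[118:222,196:308,::-1]; s=bot.camera("scene")[165:265,180:300,::-1]
a=cv2.resize(t,(400,371),interpolation=cv2.INTER_CUBIC); b=cv2.resize(s,(400,333),interpolation=cv2.INTER_CUBIC)
cv2.imwrite("pics/end.png",np.hstack([a,np.vstack([b,np.zeros((38,400,3),np.uint8)])]))
print(bot.read_state()["t"])
for lab,(x,z) in {"down":(51,119),"-0.15":(49.4,126),"up":(30,149)}.items(): print(lab,(proj("scene",S(p,[strap(0,80-x,0,z)]))-[180,165])*3.333+[400,0],(proj("top",S(p,[strap(0,80-x,0,z)]))-[196,118])*3.571)
E
```

```text
21.5417
down [[523.17491794  94.47597532]] [[152.61589949 114.63721185]]
-0.15 [[524.89332069  87.1780424 ]] [[154.0297371  113.78980554]]
up [[551.05722097  59.99112569]] [[173.83761179 124.728165  ]]
```

View pics/end.png

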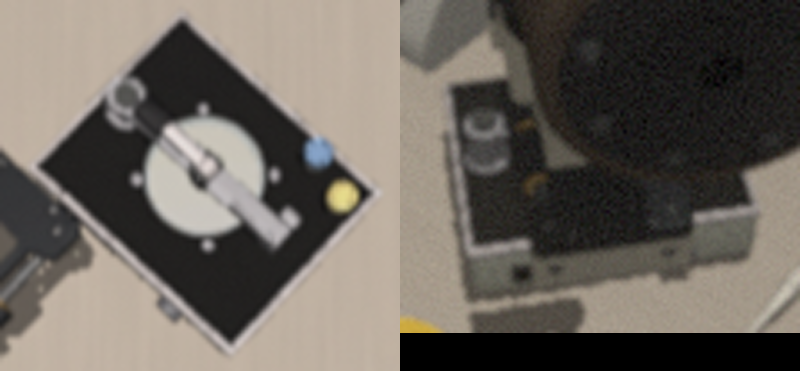

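The paddle at (152,113) matches the fully-down position. The strap end at (280,240) is still at the stop, the dish is between its pins, and the vials are in place. The arm hides most of the scene view, and the robot is touching nothing.

```bash
python3 -c "
from plant import bot
print(bot.close_job())"
```

```text
the job is handed in; nothing more can be done
None
```

The strap is against its stop, the cam lever is all the way down, and the job was handed in at about 22 s, with the top view showing the dish and vials still in place.

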